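# Clear the tool chest lid, then hold it just under the strut's balance point

## Task

The tool chest has a new gas strut and I want to mark where its bracket goes. Using the bench brush, sweep the four metal offcuts off the lid into the grey scrap tray standing against the chest's side (don't touch them with the gripper), and lay the brush down on the bench. Then take the lid by its front bar and raise it past its balance point until the strut takes over, without letting it run up to its stop, ease it back, and finish still holding it by the bar just a few degrees below the balance point, where it would sink shut if you let go; leave the other things on the bench where they are.

Things in the scene. Friction and masses are not known exactly. Their poses are not given: they have to be found in the camera images.
- chest: blue steel tool chest fixed to the bench, 200 mm deep (its x), 300 mm wide (its y), case 100 mm high; the lid on it has a flat level top 204 by 304 mm, no rim, 130 mm above the bench. Origin: centre of the underside of the case. x points from the front (robot side, with the bar) to the hinge at the back, y left, z up.
- lid (a joint): angle of the lid, rad: 0 shut, grows as the front rises, stop at 1.40. 0.92 kg with bar; a gas strut inside pushes it up. Balance point 0.77: below it the lid sinks shut (at the bar 3.6 N at 0, 0.5 N at 0.65), above it the strut drives it open (0.6 N at 0.9, 1.8 N at 1.2); hardly any friction. Clearly past balance: over 0.82; run up: past 1.2; just below: 0.60 to 0.75
- lid_hinge (a point): middle of the hinge line at the upper back edge of the case, 100 mm in the chest's +x from the chest's origin and 100.5 mm up; the hinge line runs along the chest's y axis and this frame turns with the lid about it
- pull_bar: round steel bar on the lid's front, 12 mm thick, 170 mm along the chest's y, on two 12 mm wide arms at y = +/-75 mm; origin mid-bar, on its axis: 44 mm in front of the lid's front face, 246 mm in front of the hinge line, 14 mm above it when shut (114 mm above the bench). Its axes match the chest's when shut and turn with the lid.
- tray: grey open scrap tray 200 mm (its x, along the chest's side) by 170 mm (its y) by 55 mm high, walls and floor 4 mm, 0.9 kg, loose on the bench; stands against the left or the right side of the chest with a gap of a few mm to the lid's edge. Origin: centre of its underside.
- brush: stiff bench brush standing on its bristles on the bench at the chest's other side; dark bristle block 150 (its x) by 28 (its y) by 38 mm high, on it a wooden back 156 by 34 by 22 mm (z 38 to 60), round handle 22 mm thick towards -x, out to 190 mm, axis 54 mm up. 0.22 kg. Origin: centre of the underside of the bristles.
- brush_grip (a point): centre of the brush's wooden back, 49 mm above the foot of the bristles, 34 mm wide across its y: the place to grip it from above
- offcut_brass: small metal offcut lying on the chest lid at the start; origin at the centre of its underside: brass bar end 32 by 18 by 18 mm high
- offcut_steel: small metal offcut lying on the chest lid at the start; origin at the centre of its underside: steel hexagon bar end, 24 mm across corners, 18 mm high
- offcut_alu: small metal offcut lying on the chest lid at the start; origin at the centre of its underside: aluminium angle end 34 by 26 mm, 20 mm high
- offcut_copper: small metal offcut lying on the chest lid at the start; origin at the centre of its underside: copper block 28 by 26 by 14 mm high
- screwdriver: bystander: screwdriver lying in front of the chest, orange handle, about 160 mm long, at most 30 mm high
- tape_roll: bystander: yellow roll of tape lying flat at the left, 90 mm across, 24 mm high; origin under its centre
- oil_bottle: bystander: white oil bottle standing behind the chest, 48 mm across, 130 mm high; origin under its centre
- flux_jar: bystander: amber jar standing behind the chest, 60 mm across, 60 mm high; origin under its centre
- screw_dish: bystander: steel dish at the right, 84 mm across, 28 mm high; origin under its centre
- pliers: bystander: pliers with blue grips lying at the right, 160 mm long, 16 mm high

How it is judged:
By the outcome, as a careful person would: the job done as asked, in the order asked, and still so for the second after the job is handed in, while the arm keeps its last pose, push and grip.
It also fails if it takes over 72 s, if anything falls off the work surface, if the arm or the gripper's body presses on something with over 40 N, if the wrist force passes 120 N, or if a joint passes its speed limit or range.

## Robot

A 7-joint arm with a two-finger parallel gripper is mounted at the origin on the work surface. World frame = base frame: x ahead of the robot, y to its left, z up, the work surface at z = 0. Lengths are in m, angles in rad, forces in N, time in s.
With the tool pointing down it reaches from about 0.425 to 0.875 m from the base axis. Payload 4.7 kg.
Tool frame: the origin (TCP) lies at the very end of the fingers, on their centre line; the grasp point (between the pads) lies 19 mm behind it; y points along the fingers, x is the direction in which the jaws open and shut, and the axes are right-handed (so a half turn about y gives the same grasp; the last joint's range is limited). The gripper opens to 85 mm and grips with 20 to 120 N. Pads are 22 mm wide; open, the fingers measure 114 mm over their backs; the gripper's body (76 mm by 85 mm) begins 54 mm behind the grasp point. The pads swing forward as they close: fully open they stand 13 mm farther back than shut.
Start: joints at [1.221, 0.321, -0.07, 1.45, 0.023, 1.371, -0.057], TCP at [0.231, -0.607, 0.231] pointing down, gripper open.
Joint ranges: [-2.86, 2.86], [-0.3, 2.09], [-1.38, 1.24], [0.06, 2.45], [-1.56, 4.7], [0.09, 2.05], [-2.69, 2.69]. Speed limits (rad/s): [2.57, 2.57, 3.14, 3.14, 3.14, 3.14, 3.14].

## Interface

Orientations are given as a unit quaternion [w, x, y, z].
In Python, from rig import ctrl, optics gives the robot as it stands.
- The arm moves only by the tool play_rows, never from a script. Its argument "moves" is a list of rows, each a list of 3 entries, a list of its own where there are three numbers: the shift along the tool's x, y, z in cm, then the turn, a rotation vector about the tool's x, y, z in rad, then the finger opening in cm, from 0 to 8.54. In form: [[[tx, ty, tz], [wx, wy, wz], gripper], ...]. A call has 1 to 20 rows; each row is the pose to reach, as a shift and turn from the pose measured when the call began, along the tool's axes at that moment; what a row does not reach only later rows make up. A row lasts 1/10 s, in which the tool goes at most 50 mm and 8.59 degrees, less where a joint would pass 70% of its speed; a pose out of reach is approached as far as the arm can. A call with a gripper value outside its range is refused whole. The fingers move at their own pace and stop on an object; the grip force is fixed at half the most. Time passes only in rows, so rows that repeat a pose let the fingers close. It gives the time, the measured TCP pose, the force and the opening at its end, in the units of the state.
- ctrl.get_state(): the state, without advancing time (a new reading comes with each control period).
- optics.read_camera(name): name is "scene" or "side" or "wrist"; returns a dict with "frame" (400x640x3 uint8, red, green, blue), "K" (3x3 intrinsics, pixels), "eye" and "orientation" of the camera in the world. Camera axes: x right, y down, z forward; pixel columns grow to the right and rows downward; lengths in m; the calibration is good to about 2 mm. A picture is of the moment at which its call begins. There is no depth.
- ctrl.finish_job(): hands the job in, once; it reports no verdict.
The state is a dict: "t": time; "qpos": joint angles; "qvel": joint speeds; "tau": joint torques, N m; "tool_pos": TCP position; "tool_rot": TCP orientation; "wrist_force": force on the tool from outside, world axes, zero at the start; "wrist_torque": the same for the moment, N m; "grip_width": opening from 0.0 (shut) to 1.0 (fully open).
Only numpy, scipy, OpenCV 4.12 (cv2) and the standard library are available. Lean on these libraries where they do the work, as an engineer would, in place of code of your own. Each camera call takes 0.05 s, during which the arm holds its last target.

## Working session

There is one attempt and no reset: what is moved stays moved. The work goes in short steps, Python scripts to look and compute and a tool call to move; the robot and the scene stay as the last step left them, time stands still between calls to the robot, and variables do not carry over. Pictures are saved under pics/ and viewed, and the job is handed in when it is done.

Besides the shell and the picture viewer there is one more tool, called as name(argument=value, ...), one argument or row to a line, values as JSON. play_rows: Moves the arm, as the interface text tells. Its arguments: {"type":"object","properties":{"moves":{"type":"array","items":{"type":"array"}}},"required":["moves"]}

```bash
ls -la; mkdir -p pics
python3 - <<'E'
from rig import ctrl, optics
import cv2
s=ctrl.get_state();print(s)
for n in("scene","side","wrist"):
    r=optics.read_camera(n);cv2.imwrite(f"pics/{n}0.png",r["frame"][:,:,::-1]);print(n,r["K"],r["eye"],r["orientation"])
E
```

```text
total 12
drwxr-xr-x  3 agent agent 4096 Dec  7 14:00 .
drwxr-xr-x 23 root  root  4096 Dec  7 14:00 ..
drwxr-xr-x  2 agent agent 4096 Dec  7 14:00 pics
{'t': 0.0, 'qpos': array([ 1.22107597,  0.32180697, -0.07008625,  1.45166311,  0.02259729,
        1.37080449, -0.05688687]), 'qvel': array([ 0.00031763,  0.00011546,  0.00079238,  0.00030048, -0.00083345,
       -0.00114412, -0.00075606]), 'tau': array([ 3.83045990e-04, -4.93581426e+01, -3.82016944e-01, -3.14330184e+01,
        1.30580176e-02,  1.15579338e-02,  5.80796680e-06]), 'tool_pos': array([ 0.23106594, -0.60697054,  0.23023989]), 'tool_rot': array([ 0.58256483, -0.58186092,  0.40185266, -0.40071252]), 'wrist_force': array([-0.97373081,  0.81301716,  0.61492687]), 'wrist_torque': array([-0.01225397,  0.00940052,  0.02999052]), 'grip_width': 1.0005062258299882}
scene [[415.99854029   0.         314.06991002]
 [  0.         415.99854029 195.2953503 ]
 [  0.           0.           1.        ]] [ 1.80171459 -0.32930364  1.13930428] [-0.33637809  0.72298362  0.54365712 -0.26188052]
side [[384.25076925   0.         316.60594298]
 [  0.         384.25076925 198.5602126 ]
 [  0.           0.           1.        ]] [0.22631889 0.74934738 0.93790578] [ 0.08722416 -0.21051692  0.9035103  -0.36296516]
wrist [[331.85746467   0.         323.19386893]
 [  0.         331.85746467 197.34475169]
 [  0.           0.           1.        ]] [ 0.30832973 -0.57730833  0.37375456] [ 0.13265882  0.81251809 -0.56009398 -0.09225359]
```

View pics/scene0.png

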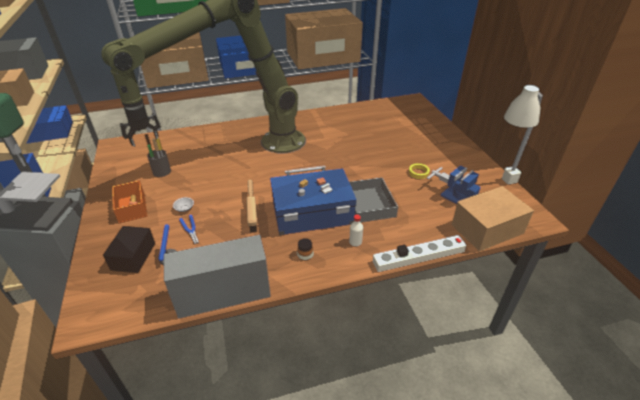

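View pics/side0.png

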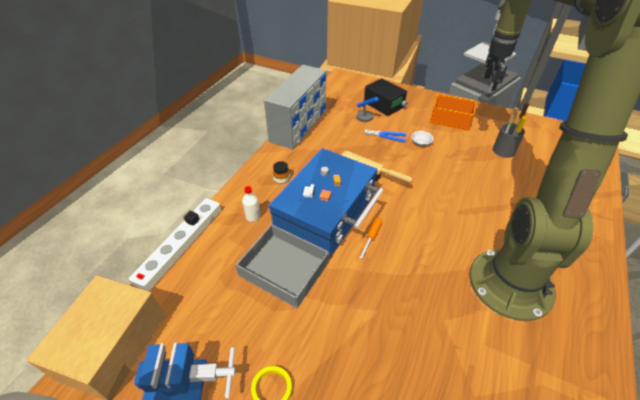

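View pics/wrist0.png

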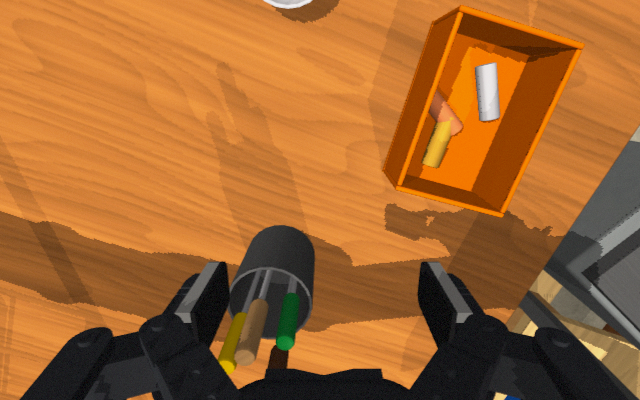

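Scene: the tray is at the chest's left (+y; scene px ~(372,200), side ~(287,262)). The brush is at the right, with its handle towards the robot (scene ~(251,210)). Four offcuts sit mid-lid. I'll zoom in for pixel readings.

```bash
cat > h.py <<'E'
import numpy as np, cv2
from scipy.spatial.transform import Rotation as R
def q2R(q): return R.from_quat([q[1],q[2],q[3],q[0]])
CAM={"scene":([[415.99854,0,314.06991],[0,415.99854,195.29535],[0,0,1]],[1.80171459,-0.32930364,1.13930428],[-0.33637809,0.72298362,0.54365712,-0.26188052]),
"side":([[384.25077,0,316.60594],[0,384.25077,198.56021],[0,0,1]],[0.22631889,0.74934738,0.93790578],[0.08722416,-0.21051692,0.9035103,-0.36296516])}
def cam(c):
    if isinstance(c,str): K,e,q=CAM[c]
    else: K,e,q=c["K"],c["eye"],c["orientation"]
    return np.array(K),np.array(e),q2R(q).as_matrix()
def onz(c,uv,z):
    K,e,M=cam(c);d=M@np.linalg.inv(K)@np.array([uv[0],uv[1],1.]);return e+d*(z-e[2])/d[2]
def proj(c,p):
    K,e,M=cam(c);v=K@(M.T@(np.asarray(p,float)-e));return v[:2]/v[2]
def crop(fr,x0,y0,w,h,s,fn):
    im=cv2.resize(fr[y0:y0+h,x0:x0+w,::-1],None,fx=s,fy=s,interpolation=cv2.INTER_CUBIC);cv2.imwrite(fn,im)
E
python3 - <<'E'
import cv2
from h import *
a=cv2.imread("pics/scene0.png")[:,:,::-1];crop(a,230,150,180,120,4.4,"pics/sc1.png")
a=cv2.imread("pics/side0.png")[:,:,::-1];crop(a,225,125,200,150,4,"pics/si1.png")
E
```

```text
(no output)
```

View pics/sc1.png

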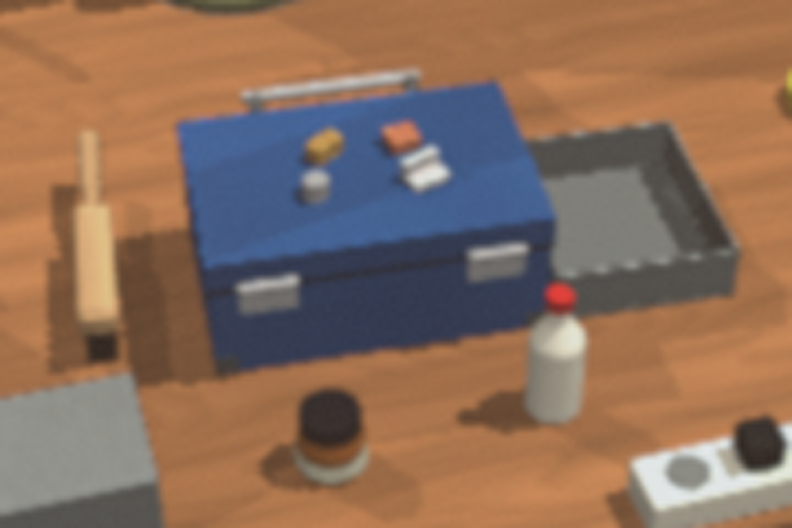

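View pics/si1.png

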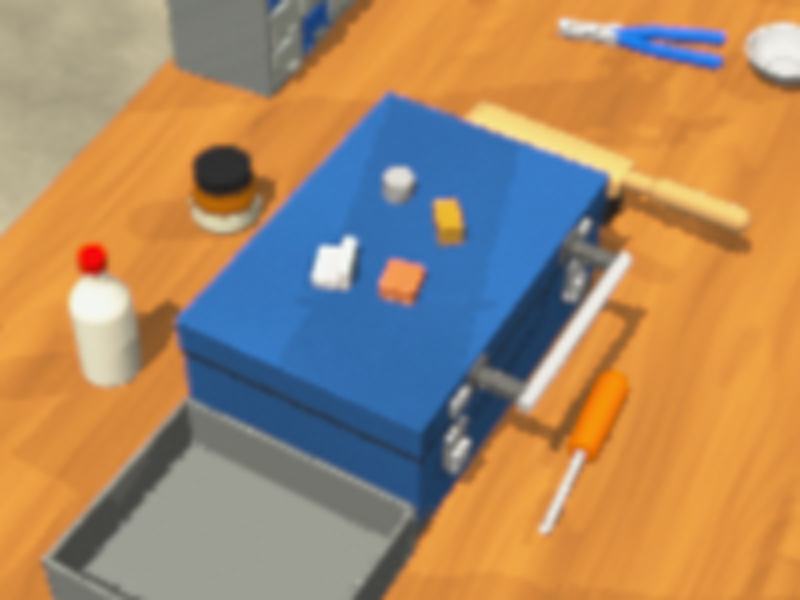

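```bash
cat > fit.py <<'E'
from h import *
from scipy.optimize import least_squares
S=lambda p:((p[0]+.5)/4.4-.5+230,(p[1]+.5)/4.4-.5+150)
D=lambda p:((p[0]+.5)/4-.5+225,(p[1]+.5)/4-.5+125)
def fit(obs,x0):
    def f(x):
        M=R.from_euler('z',x[2]).as_matrix();return np.concatenate([proj(c,M@np.array(l)+[x[0],x[1],0])-uv for c,l,uv in obs])
    r=least_squares(f,x0);print(np.round(r.x,4),"yaw deg",np.degrees(r.x[2]),"\nres",np.round(r.fun.reshape(-1,2),1).tolist());return r.x
x,y,z=.102,.152,.13
c=fit([("scene",(-x,-y,z),S((180,124))),("scene",(-x,y,z),S((497,84))),("scene",(x,y,z),S((553,215))),("scene",(x,-y,z),S((205,265))),
("side",(x,-y,z),D((390,94))),("side",(-x,-y,z),D((608,178))),("side",(-x,y,z),D((425,432))),("side",(x,y,z),D((180,322))),
("side",(-.146,-.085,.12),D((626,254))),("side",(-.146,.085,.12),D((522,405)))],[.65,0,0])
b=fit([("scene",(-.078,-.017,.06),S((77,207))),("scene",(-.078,.017,.06),S((107,205))),("scene",(.078,.017,.06),S((118,325))),("scene",(.078,-.017,.06),S((80,333))),("scene",(-.19,0,.065),S((88,130))),("side",(-.19,0,.06),D((747,215)))],[.65,-.3,0])
t=fit([("scene",(-.1,.085,.055),S((668,124))),("scene",(.1,.085,.055),S((737,255))),("side",(.1,-.085,.055),D((190,402))),("side",(.1,.085,.055),D((48,560))),("side",(-.1,-.085,.055),D((413,510)))],[.65,.3,0])
Mc=R.from_euler('z',c[2]).as_matrix()
for n,h,ps,pd in [("brass",.018,(323,140),(446,215)),("steel",.018,(315,178),(398,175)),("alu",.01,(425,172),(335,265)),("copper",.014,(401,133),(402,274))]:
    for cc,p in(("scene",S(ps)),("side",D(pd))):
        w=onz(cc,p,.13+h);print(n,cc,np.round(w,3),"chest",np.round(Mc.T@(w-[c[0],c[1],0]),3))
E
python3 fit.py
```

```text
[ 0.5736 -0.0051 -0.0792] yaw deg -4.538124652821416 
res [[-0.5, -0.6], [0.6, -0.9], [1.4, 0.3], [0.2, 0.2], [-0.2, -0.8], [1.2, -1.1], [-0.5, 0.4], [-1.1, -0.4], [0.4, 0.0], [1.0, -0.5]]
[ 0.5533 -0.2477 -0.1196] yaw deg -6.851671046046607 
res [[-0.9, 0.8], [0.7, 0.4], [0.1, -1.0], [-0.3, -1.7], [-0.3, 0.4], [-0.9, 0.0]]
[ 0.5885  0.2371 -0.0874] yaw deg -5.007735276345304 
res [[0.8, -1.2], [0.9, -1.1], [-0.2, -1.5], [-1.3, -0.3], [1.8, -0.4]]
brass scene [ 0.548 -0.033  0.148] chest [-0.023 -0.03   0.148]
brass side [ 0.551 -0.03   0.148] chest [-0.021 -0.026  0.148]
steel scene [ 0.598 -0.054  0.148] chest [ 0.028 -0.047  0.148]
steel side [ 0.603 -0.054  0.148] chest [ 0.033 -0.047  0.148]
alu scene [0.608 0.043 0.14 ] chest [0.031 0.05  0.14 ]
alu side [0.605 0.047 0.14 ] chest [0.027 0.054 0.14 ]
copper scene [0.553 0.037 0.144] chest [-0.024  0.04   0.144]
copper side [0.555 0.037 0.144] chest [-0.021  0.041  0.144]
```

```bash
cat >> h.py <<'E'
def down(yaw): # tool y down, tool x at world heading yaw
    x=np.array([np.cos(yaw),np.sin(yaw),0]);y=np.array([0,0,-1.]);return np.stack([x,y,np.cross(x,y)],1)
def plan(targets):
    """targets: (pos, Rmat); prints shift cm and rotvec from present pose"""
    from rig import ctrl
    s=ctrl.get_state();p0=s["tool_pos"];R0=q2R(s["tool_rot"]).as_matrix()
    for p,M in targets:
        print(np.round(R0.T@(np.array(p)-p0)*100,2).tolist(),np.round(R.from_matrix(R0.T@M).as_rotvec(),3).tolist())
CH=(0.5736,-0.0051,-0.0792)
def chest(p): return R.from_euler('z',CH[2]).as_matrix()@np.array(p,float)+[CH[0],CH[1],0]
E
python3 - <<'E'
from h import *
from rig import ctrl
s=ctrl.get_state();M=q2R(s["tool_rot"]).as_matrix();print(M.round(3))
b=-.1196
for yaw in(b-np.pi/2,b+np.pi/2):
    plan([([.5533,-.2477,.13],down(yaw)),([.5533,-.2477,.033],down(yaw))])
E
```

```text
[[ 0.356 -0.001  0.935]
 [-0.935  0.001  0.356]
 [-0.001 -1.    -0.   ]]
[-22.11, 10.08, 42.9] [0.0, 0.483, -0.001]
[-22.09, 19.78, 42.9] [0.0, 0.483, -0.001]
[-22.11, 10.08, 42.9] [-0.002, -2.658, -0.001]
[-22.09, 19.78, 42.9] [-0.002, -2.658, -0.001]
```

play_rows(
  moves=[
    [[-5.5,1,10.7],[0,0.12,0],8.54],
    [[-11,3,21.4],[0,0.24,0],8.54],
    [[-16.5,5,32],[0,0.36,0],8.54],
    [[-22.1,8,42.9],[0,0.483,0],8.54],
    [[-22.1,8,42.9],[0,0.483,0],8.54],
    [[-22.1,8,42.9],[0,0.483,0],8.54],
    [[-22.1,8,42.9],[0,0.483,0],8.54],
    [[-22.1,8,42.9],[0,0.483,0],8.54],
    [[-22.1,8,42.9],[0,0.483,0],8.54],
    [[-22.1,8,42.9],[0,0.483,0],8.54],
    [[-22.1,8,42.9],[0,0.483,0],8.54],
    [[-22.1,8,42.9],[0,0.483,0],8.54],
  ],
)

```text
t: 1.35
tool_pos: [0.5536, -0.2465, 0.15]
tool_rot: [0.47, -0.47, 0.529, -0.527]
wrist_force: [-0.1, -0.6, 0.1]
grip_width: 0.998
```

Run:
```python
from h import *
from rig import ctrl,optics
s=ctrl.get_state();print(s["t"],s["qpos"].round(3),s["wrist_force"])
r=optics.read_camera("wrist");crop(r["frame"],0,0,640,400,1.25,"pics/w1.png")
np.savez("w1.npz",**{k:r[k] for k in("K","eye","orientation")})
M=R.from_euler('z',-.1196).as_matrix()
for l in [(-.078,-.017,.06),(-.078,.017,.06),(.078,.017,.06),(.078,-.017,.06),(-.19,0,.065)]:
    print(l,(proj(r,M@np.array(l)+[.5533,-.2477,0])*1.25).round())
```

```text
1.35 [ 0.629  0.297 -0.303  1.658  0.093  1.203 -1.382] [-0.09175805 -0.60388941  0.08383637]
(-0.078, -0.017, 0.06) [433. 365.]
(-0.078, 0.017, 0.06) [381. 365.]
(0.078, 0.017, 0.06) [377. 116.]
(0.078, -0.017, 0.06) [440. 116.]
(-0.19, 0, 0.065) [406. 500.]
```

View pics/w1.png

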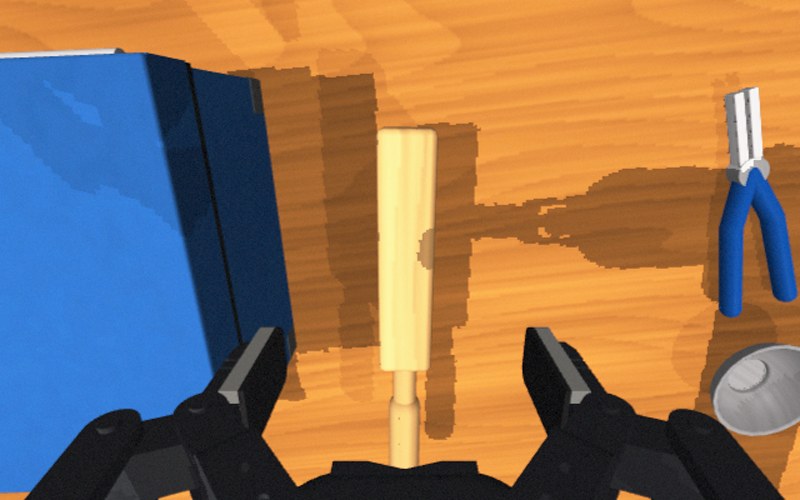

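```bash
cat > fb.py <<'E'
from h import *
from scipy.optimize import least_squares
w=dict(np.load("w1.npz"))
obs=[((-.078,-.017,.06),(430,370)),((-.078,.017,.06),(381,371)),((.078,.017,.06),(378,128)),((.078,-.017,.06),(436,130))]
def f(x):
    M=R.from_euler('z',x[2]).as_matrix();return np.concatenate([proj(w,M@np.array(l)+[x[0],x[1],0])-np.array(uv)/1.25 for l,uv in obs])
r=least_squares(f,[.55,-.25,-.1]);print(r.x.round(4),r.fun.round(1))
b=r.x
plan([([b[0],b[1],.033],down(b[2]-np.pi/2))])
E
python3 fb.py
```

```text
[ 0.5473 -0.2462 -0.1211] [ 0.9  2.2 -1.   1.2 -1.9 -0.4  2.  -1.7]
[-0.14, 11.74, -0.55] [0.002, 0.002, -0.001]
```

Wrist view: brush centred between the open fingers (back corners ~(381,371), (430,370), (436,130), (378,128)). It's about 5 mm nearer the robot than the first estimate. Descending and gripping.

play_rows(
  moves=[
    [[0,4,-0.3],[0,0,0],8.54],
    [[0,8,-0.5],[0,0,0],7],
    [[0,11,-0.5],[0,0,0],6.5],
    [[0,11.7,-0.5],[0,0,0],6],
    [[0,11.7,-0.5],[0,0,0],6],
    [[0,11.7,-0.5],[0,0,0],0],
    [[0,11.7,-0.5],[0,0,0],0],
    [[0,11.7,-0.5],[0,0,0],0],
    [[0,11.7,-0.5],[0,0,0],0],
    [[0,11.7,-0.5],[0,0,0],0],
    [[0,11.7,-0.5],[0,0,0],0],
  ],
)

```text
t: 2.5
tool_pos: [0.5493, -0.2483, 0.0358]
tool_rot: [-0.47, 0.469, -0.528, 0.53]
wrist_force: [-1.1, 0.8, 6.2]
grip_width: 0.385
```

Run:
```python
from h import *
from rig import ctrl,optics
s=ctrl.get_state();print(s["t"],s["tool_pos"],s["grip_width"])
r=optics.read_camera("wrist");crop(r["frame"],0,0,640,400,1.25,"pics/w2.png")
c=CH[2]-np.pi/2
p0=s["tool_pos"]
B=.033+.131
plan([([p0[0],p0[1],.24],down(c)),(chest([0,-.11,.24]),down(c)),(chest([0,-.11,B+.02]),down(c)),(chest([0,-.11,B]),down(c))])
```

```text
2.5 [ 0.54925333 -0.24831045  0.03583544] 0.3851483675142536
[0.01, -20.41, 0.03] [-0.002, -0.04, 0.001]
[-13.43, -20.42, -0.0] [-0.002, -0.04, 0.001]
[-13.44, -14.82, -0.01] [-0.002, -0.04, 0.001]
[-13.44, -12.82, -0.02] [-0.002, -0.04, 0.001]
```

View pics/w2.png

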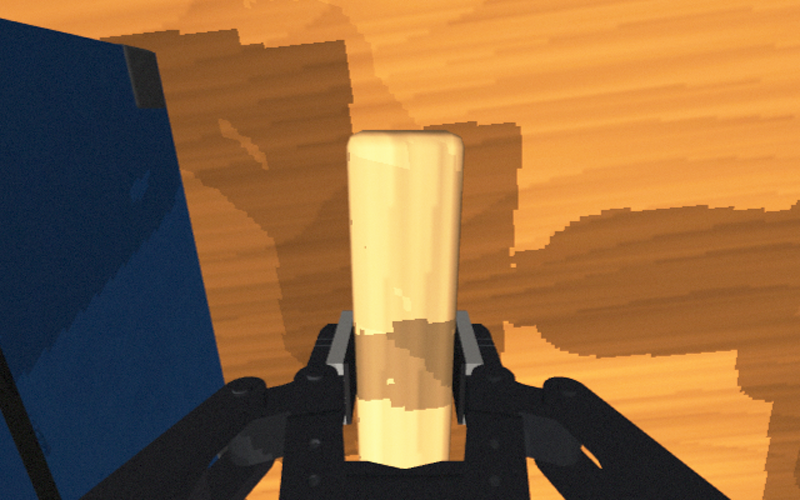

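Brush held between the pads (width ~33 mm). Lifting, then moving over the lid, right of the offcuts.

play_rows(
  moves=[
    [[0,-4,0],[0,0,0],0],
    [[0,-9,0],[0,0,0],0],
    [[0,-14,0],[0,0,0],0],
    [[0,-18,0],[0,0,0],0],
    [[-2,-20,0],[0,-0.02,0],0],
    [[-6,-20,0],[0,-0.04,0],0],
    [[-10,-20,0],[0,-0.04,0],0],
    [[-13.4,-18,0],[0,-0.04,0],0],
    [[-13.4,-16,0],[0,-0.04,0],0],
    [[-13.4,-15,0],[0,-0.04,0],0],
    [[-13.4,-15,0],[0,-0.04,0],0],
  ],
)

```text
t: 3.65
tool_pos: [0.5635, -0.1161, 0.184]
tool_rot: [0.479, -0.48, 0.52, -0.52]
wrist_force: [0.0, -0.1, -3.1]
grip_width: 0.383
```

Run:
```python
from h import *
from rig import ctrl,optics
s=ctrl.get_state();print(s["t"],s["tool_pos"],s["grip_width"],s["wrist_force"])
for n in("side","scene"):
    r=optics.read_camera(n)
    crop(r["frame"],*((225,100,200,150) if n=="side" else (220,120,190,140)),4,f"pics/{n}2.png")
c=CH[2]-np.pi/2
plan([(chest([0,y,.168]),down(c)) for y in(-.11,.165)])
```

```text
3.65 [ 0.56350047 -0.11608644  0.1840471 ] 0.3834131617446331 [ 0.02541689 -0.10768723 -3.05775587]
[-0.19, 1.82, -0.03] [-0.002, -0.002, 0.001]
[-27.69, 1.78, -0.09] [-0.002, -0.002, 0.001]
```

View pics/side2.png

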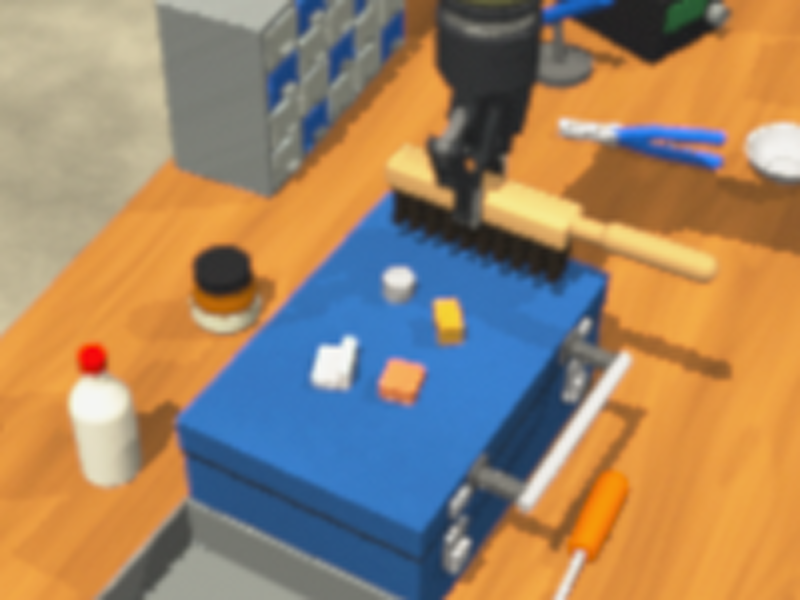

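View pics/scene2.png

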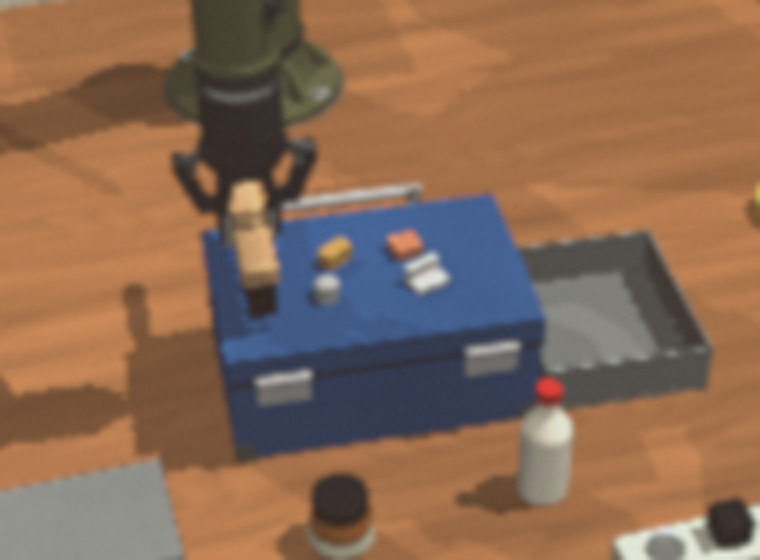

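Brush is level over the lid's right end, clear of all four offcuts, with the tray at left. Lowering.

play_rows(
  moves=[
    [[-0.1,0.6,0],[0,0,0],0],
    [[-0.1,1.2,0],[0,0,0],0],
    [[-0.1,1.6,0],[0,0,0],0],
    [[-0.1,1.6,0],[0,0,0],0],
  ],
)

```text
t: 4.15
tool_pos: [0.5646, -0.1158, 0.1694]
tool_rot: [-0.479, 0.479, -0.52, 0.521]
wrist_force: [0.5, 0.2, -2.0]
grip_width: 0.386
```

play_rows(
  moves=[
    [[-1,0,0],[0,0,0],0],
    [[-2.5,0,0],[0,0,0],0],
    [[-4,0,0],[0,0,0],0],
    [[-5.5,0,0],[0,0,0],0],
    [[-7,0,0],[0,0,0],0],
    [[-8.5,0,0],[0,0,0],0],
    [[-10,0,0],[0,0,0],0],
    [[-11.5,0,0],[0,0,0],0],
    [[-13,0,0],[0,0,0],0],
    [[-14,0,0],[0,0,0],0],
    [[-14,0,0],[0,0,0],0],
  ],
)

```text
t: 5.25
tool_pos: [0.5759, 0.0266, 0.1692]
tool_rot: [-0.48, 0.48, -0.519, 0.519]
wrist_force: [-0.1, 1.6, -3.2]
grip_width: 0.388
```

Run:
```python
from h import *
from rig import ctrl,optics
s=ctrl.get_state();print(s["t"],s["tool_pos"],s["grip_width"],s["wrist_force"])
for n in("side","scene"):
    r=optics.read_camera(n)
    crop(r["frame"],*((225,100,200,150) if n=="side" else (220,120,190,140)),4,f"pics/{n}3.png")
c=CH[2]-np.pi/2
plan([(chest([0,y,s["tool_pos"][2]]),down(c)) for y in(.165,)])
```

```text
5.25 [0.57594478 0.02659686 0.1691563 ] 0.38765441143708546 [-0.05500178  1.63320029 -3.15251946]
[-13.57, -0.03, -0.03] [-0.0, -0.002, 0.001]
```

View pics/side3.png

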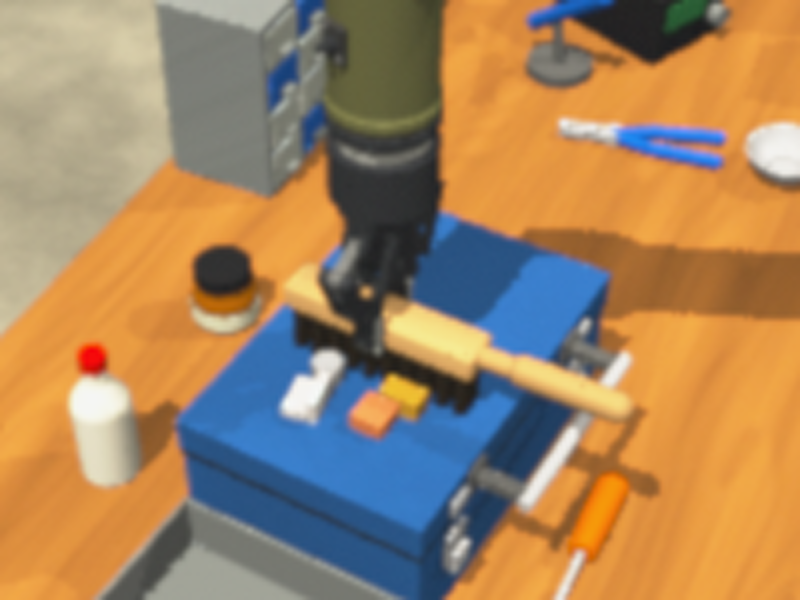

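View pics/scene3.png

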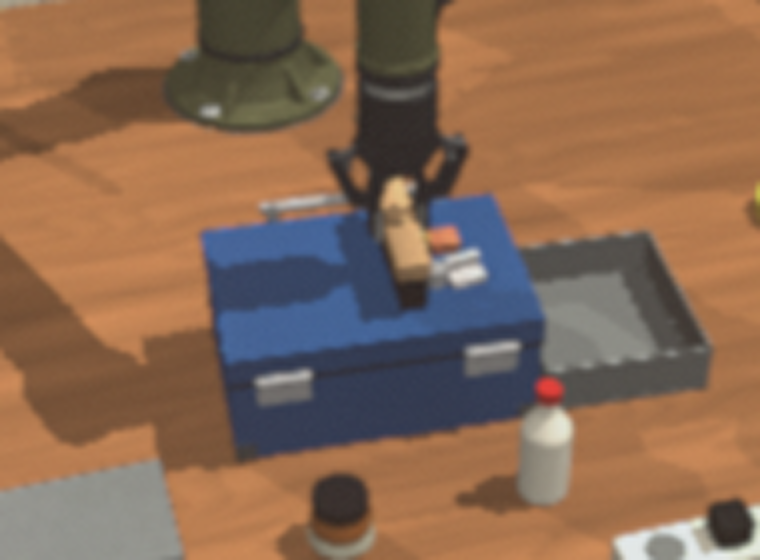

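All four offcuts are being pushed in two pairs ahead of the bristles. Finishing the sweep over the edge.

play_rows(
  moves=[
    [[-1,0,0],[0,0,0],0],
    [[-2.5,0,0],[0,0,0],0],
    [[-4.5,0,0],[0,0,0],0],
    [[-6.5,0,0],[0,0,0],0],
    [[-8.5,0,0],[0,0,0],0],
    [[-10.5,0,0],[0,0,0],0],
    [[-12.5,0,0],[0,0,0],0],
    [[-14.5,0,0],[0,0,0],0],
    [[-15,0,0],[0,0,0],0],
    [[-15,0,0],[0,0,0],0],
    [[-15,0,0],[0,0,0],0],
  ],
)

```text
t: 6.45
tool_pos: [0.5881, 0.1726, 0.1687]
tool_rot: [-0.479, 0.479, -0.52, 0.521]
wrist_force: [0.3, -1.0, -3.0]
grip_width: 0.385
```

Run:
```python
from h import *
from rig import ctrl,optics
s=ctrl.get_state();print(s["t"],s["tool_pos"],s["grip_width"],s["wrist_force"])
for n in("side","scene"):
    r=optics.read_camera(n)
    crop(r["frame"],*((200,120,200,150) if n=="side" else (220,120,190,140)),4,f"pics/{n}4.png")
```

```text
6.45 [0.58814176 0.17264619 0.16866604] 0.3852771288466482 [ 0.30034704 -1.04456448 -3.02891116]
```

View pics/side4.png

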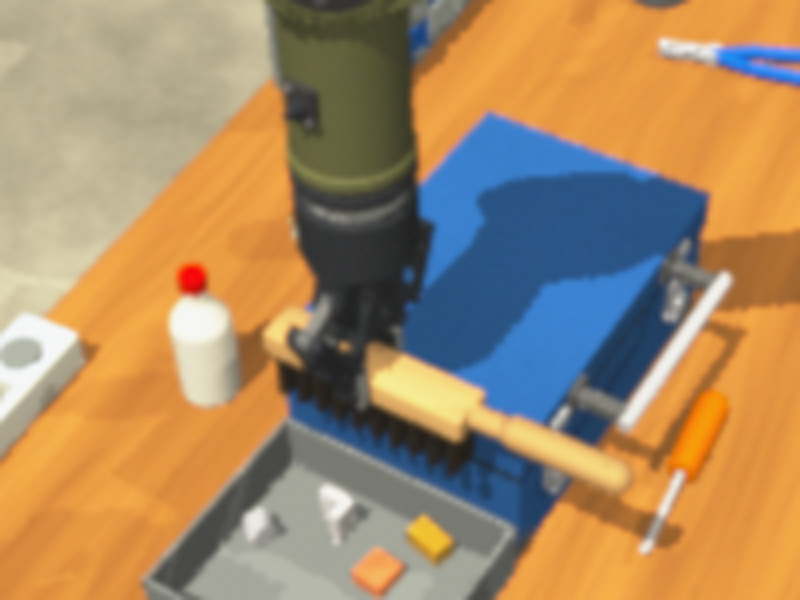

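View pics/scene4.png

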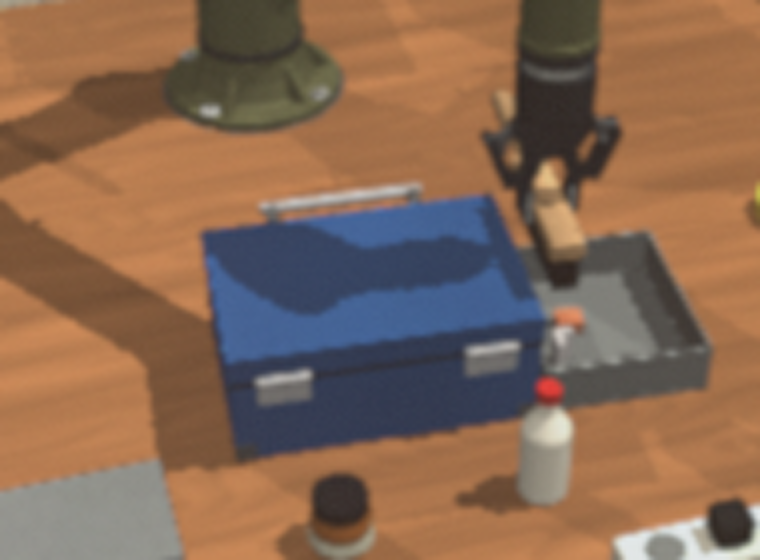

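All four offcuts are in the tray (side px ~(262,525), (338,510), (377,570), (430,538)) and the lid is clear. Taking the brush back to its starting place.

Run:
```python
from h import *
b=-.1205-np.pi/2
plan([([.549,-.248,.24],down(b)),([.549,-.248,.06],down(b)),([.549,-.248,.037],down(b))])
```

```text
[42.19, -7.05, -0.42] [-0.0, 0.037, 0.002]
[42.16, 10.95, -0.43] [-0.0, 0.037, 0.002]
[42.15, 13.25, -0.43] [-0.0, 0.037, 0.002]
```

play_rows(
  moves=[
    [[0,-3,0],[0,0,0],0],
    [[3,-6,0],[0,0,0],0],
    [[8,-7,0],[0,0,0],0],
    [[13,-7,0],[0,0,0],0],
    [[18,-7,0],[0,0,0],0],
    [[23,-7,0],[0,0,0],0],
    [[28,-7,0],[0,0,0],0],
    [[33,-7,-0.2],[0,0,0],0],
    [[38,-7,-0.4],[0,0.02,0],0],
    [[42.1,-7,-0.4],[0,0.037,0],0],
    [[42.1,-3,-0.4],[0,0.037,0],0],
    [[42.1,1.5,-0.4],[0,0.037,0],0],
    [[42.1,6,-0.4],[0,0.037,0],0],
    [[42.1,10,-0.4],[0,0.037,0],0],
    [[42.1,11.5,-0.4],[0,0.037,0],0],
    [[42.1,12.5,-0.4],[0,0.037,0],0],
    [[42.1,12.8,-0.4],[0,0.037,0],0],
    [[42.1,12.8,-0.4],[0,0.037,0],0],
  ],
)

```text
t: 8.35
tool_pos: [0.5505, -0.2481, 0.0431]
tool_rot: [-0.469, 0.469, -0.528, 0.531]
wrist_force: [-0.6, -0.8, -1.7]
grip_width: 0.388
```

Run:
```python
from h import *
from rig import ctrl,optics
s=ctrl.get_state();print(s["t"],s["tool_pos"],s["grip_width"],s["wrist_force"])
r=optics.read_camera("scene")
crop(r["frame"],220,120,190,140,4,f"pics/sc5.png")
```

```text
8.35 [ 0.55050853 -0.24807973  0.04312469] 0.3879911459539763 [-0.56577676 -0.8144955  -1.66808551]
```

View pics/sc5.png

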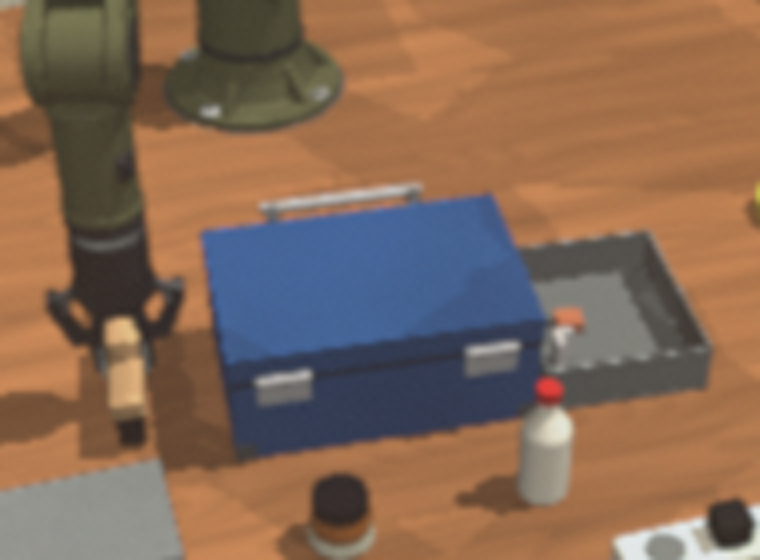

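play_rows(
  moves=[
    [[0,0.3,0],[0,0,0],0],
    [[0,0.6,0],[0,0,0],0],
    [[0,0.6,0],[0,0,0],0],
  ],
)

```text
t: 8.7
tool_pos: [0.5508, -0.2481, 0.0377]
tool_rot: [-0.469, 0.469, -0.527, 0.531]
wrist_force: [-0.9, 0.8, -3.1]
grip_width: 0.382
```

play_rows(
  moves=[
    [[0,0.2,0],[0,0,0],0],
    [[0,0.3,0],[0,0,0],0],
    [[0,0.3,0],[0,0,0],0],
  ],
)

```text
t: 9.0
tool_pos: [0.5511, -0.2482, 0.0358]
tool_rot: [-0.469, 0.469, -0.527, 0.531]
wrist_force: [-1.9, 1.0, 5.5]
grip_width: 0.381
```

Bristles are on the bench (force +5.5 N). Release and rise.

play_rows(
  moves=[
    [[0,0,0],[0,0,0],6.5],
    [[0,0,0],[0,0,0],6.5],
    [[0,0,0],[0,0,0],6.5],
    [[0,0,0],[0,0,0],6.5],
    [[0,-1,0],[0,0,0],6.5],
    [[0,-4,0],[0,0,0],6.5],
    [[0,-8,0],[0,0,0],6.5],
    [[0,-12,0],[0,0,0],6.5],
    [[0,-17,0],[0,0,0],6.5],
    [[0,-21,0],[0,0,0],6.5],
    [[0,-21,0],[0,0,0],6.5],
  ],
)

```text
t: 10.1
tool_pos: [0.5537, -0.2484, 0.2542]
tool_rot: [-0.471, 0.467, -0.523, 0.535]
wrist_force: [0.6, -0.0, -0.4]
grip_width: 0.759
```

Run:
```python
from h import *
from rig import ctrl,optics
s=ctrl.get_state();print(s["t"],s["tool_pos"],s["qpos"].round(3),s["grip_width"],s["wrist_force"])
r=optics.read_camera("scene")
crop(r["frame"],220,120,190,140,4,f"pics/sc6.png")
r=optics.read_camera("wrist");crop(r["frame"],0,0,640,400,1.25,"pics/w6.png")
a=CH[2]
for yaw in (a,a+np.pi):
  plan([(chest([-.146,0,.25]),down(yaw)),(chest([-.146,0,.095]),down(yaw))])
```

```text
10.1 [ 0.55366793 -0.24837843  0.25420178] [ 0.631  0.22  -0.3    1.539  0.07   1.374 -1.366] 0.7588652167659801 [ 0.58268876 -0.04550862 -0.43155667]
[-23.74, -0.45, -15.24] [-0.002, -1.612, 0.009]
[-23.81, 15.05, -15.35] [-0.002, -1.612, 0.009]
[-23.74, -0.45, -15.24] [-0.009, 1.53, -0.002]
[-23.81, 15.05, -15.35] [-0.009, 1.53, -0.002]
```

View pics/sc6.png

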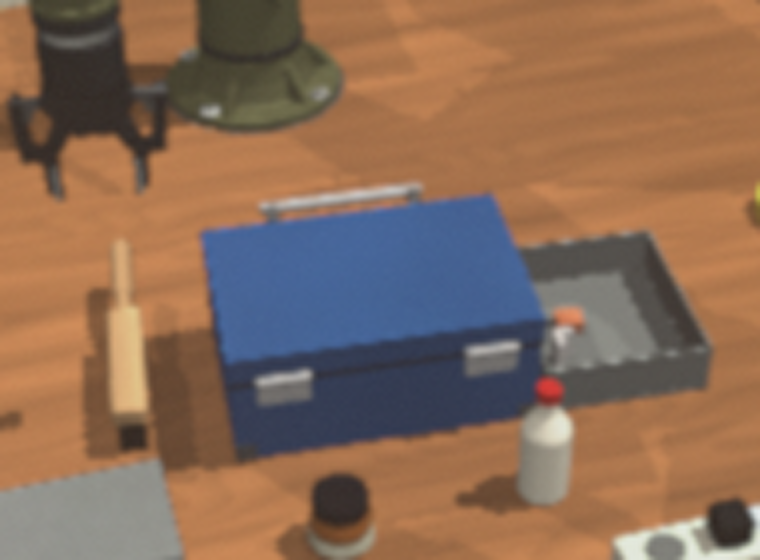

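View pics/w6.png

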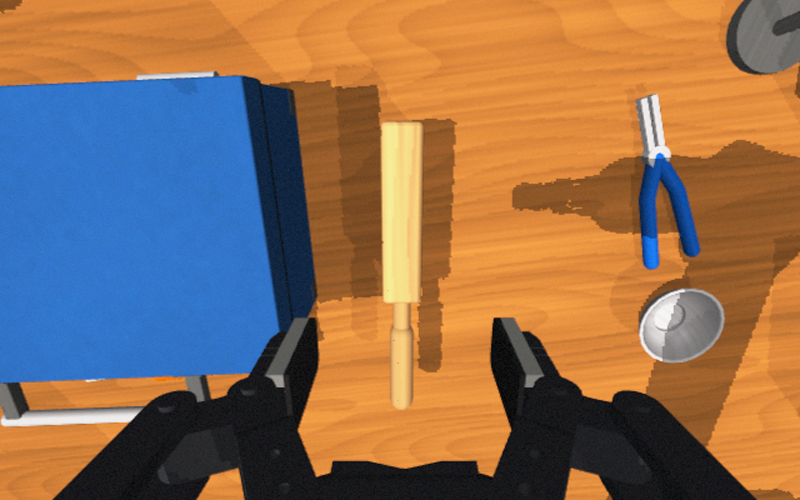

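Brush stands on the bench in its old place. Now to above the bar, jaws across it.

play_rows(
  moves=[
    [[-2.4,-0.4,-1.5],[0,-0.15,0],6.5],
    [[-4.8,-0.4,-3],[0,-0.3,0],5],
    [[-7.2,-0.4,-4.5],[0,-0.45,0],3.6],
    [[-9.6,-0.4,-6],[0,-0.6,0],3.6],
    [[-12,-0.4,-7.5],[0,-0.75,0],3.6],
    [[-14.4,-0.4,-9],[0,-0.9,0],3.6],
    [[-16.8,-0.4,-10.5],[0,-1.05,0],3.6],
    [[-19,-0.4,-12],[0,-1.2,0],3.6],
    [[-21.4,-0.4,-13.5],[0,-1.35,0],3.6],
    [[-23.7,-0.4,-15.2],[0,-1.5,0],3.6],
    [[-23.7,-0.4,-15.2],[0,-1.612,0.009],3.6],
    [[-23.7,-0.4,-15.2],[0,-1.612,0.009],3.6],
    [[-23.7,-0.4,-15.2],[0,-1.612,0.009],3.6],
  ],
)

```text
t: 11.5
tool_pos: [0.4278, 0.0056, 0.2485]
tool_rot: [0.707, -0.706, 0.029, -0.029]
wrist_force: [-0.6, 0.2, -0.2]
grip_width: 0.421
```

Run:
```python
from h import *
from rig import ctrl,optics
s=ctrl.get_state();print(s["t"],s["tool_pos"],s["qpos"].round(3),s["grip_width"],s["wrist_force"])
r=optics.read_camera("wrist");crop(r["frame"],0,0,640,400,1.25,"pics/w7.png")
np.savez("w7.npz",**{k:r[k] for k in("K","eye","orientation")})
for y in(-.085,0,.085): print((proj(r,chest([-.146,y,.12]))*1.25).round())
plan([(chest([-.146,0,.095]),down(CH[2]))])
```

```text
11.5 [0.42783015 0.00556638 0.24845636] [ 0.484 -0.163 -0.494  1.919 -0.08   1.368 -0.071] 0.42139636318282825 [-0.6096841   0.19825121 -0.21206686]
[404. 342.]
[404. 233.]
[403. 102.]
[-0.0, 15.36, 0.08] [-0.001, -0.003, -0.0]
```

View pics/w7.png

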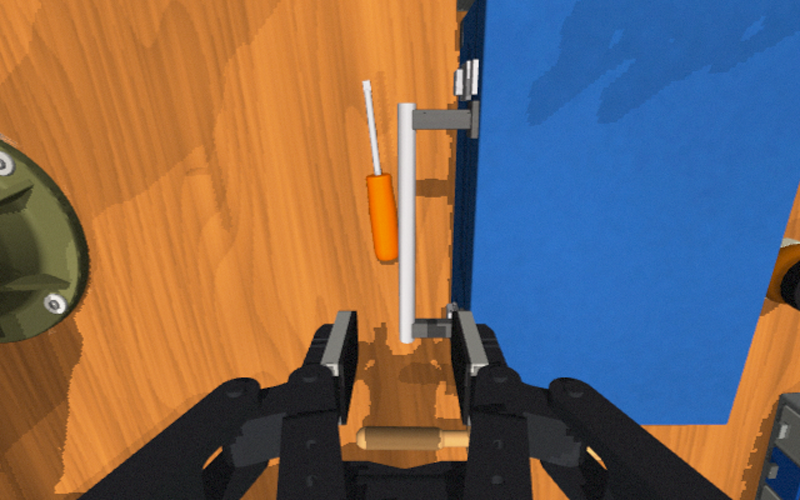

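Bar (px col ~406, rows 103–343) lies centred between the fingers, ~2 mm towards the chest from plan, and the screwdriver is well below. Descending.

play_rows(
  moves=[
    [[0.2,4,0.1],[0,0,0],3.6],
    [[0.2,8,0.1],[0,0,0],3.6],
    [[0.2,11,0.1],[0,0,0],3.6],
    [[0.2,13.5,0.1],[0,0,0],3.6],
    [[0.2,15.2,0.1],[0,0,0],3.6],
    [[0.2,15.2,0.1],[0,0,0],3.6],
    [[0.2,15.2,0.1],[0,0,0],3.6],
  ],
)

```text
t: 12.25
tool_pos: [0.4301, 0.0062, 0.0967]
tool_rot: [0.707, -0.706, 0.03, -0.029]
wrist_force: [-0.4, -0.6, -0.0]
grip_width: 0.422
```

Run:
```python
from h import *
from rig import ctrl,optics
s=ctrl.get_state();print(s["t"],s["tool_pos"],s["qpos"].round(3),s["grip_width"],s["wrist_force"])
r=optics.read_camera("side");crop(r["frame"],260,100,160,120,5,"pics/si8.png")
r=optics.read_camera("wrist");crop(r["frame"],0,0,640,400,1.25,"pics/w8.png")
```

```text
12.25 [0.43012489 0.00618496 0.09666525] [ 0.469 -0.01  -0.536  2.113 -0.008  1.038 -0.147] 0.42203843450526146 [-4.39979514e-01 -5.90466123e-01 -1.68198283e-05]
```

View pics/si8.png

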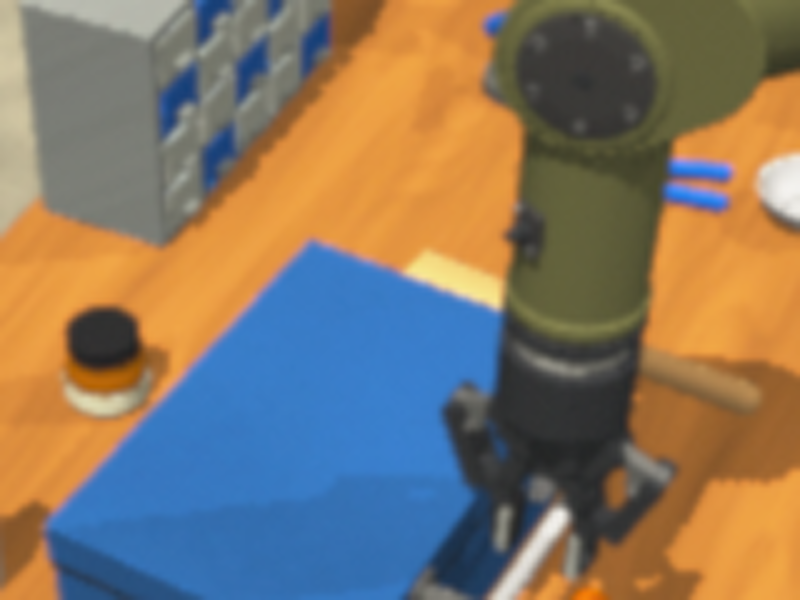

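View pics/w8.png

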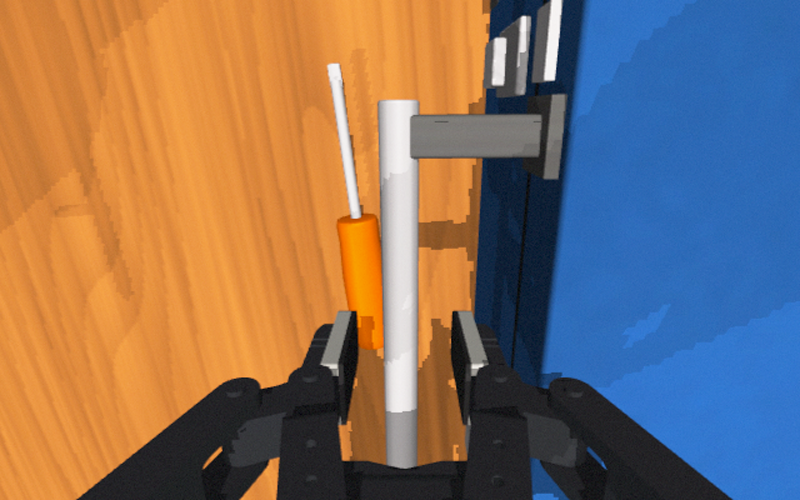

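Bar is centred between the pads. Closing.

play_rows(
  moves=[
    [[0,0.1,0],[0,0,0],0],
    [[0,0.1,0],[0,0,0],0],
    [[0,0.1,0],[0,0,0],0],
    [[0,0.1,0],[0,0,0],0],
    [[0,0.1,0],[0,0,0],0],
  ],
)

```text
t: 12.85
tool_pos: [0.4296, 0.0063, 0.0974]
tool_rot: [0.707, -0.706, 0.03, -0.029]
wrist_force: [-7.2, 0.6, 8.4]
grip_width: 0.118
```

```bash
cat > arc.py <<'E'
from h import *
from rig import ctrl
# offset of bar axis relative to TCP along tool y; lid angle from TCP
def lidang(s,off):
    p=s["tool_pos"]+q2R(s["tool_rot"]).as_matrix()@np.array([0,-off,0])
    v=R.from_euler('z',CH[2]).as_matrix().T@(p-[CH[0],CH[1],0]);dx=.1-v[0];dz=v[2]-.1005
    return np.arctan2(dz,dx)-np.arctan2(.014,.246),np.hypot(dx,dz),v
if __name__=="__main__":
    s=ctrl.get_state();print(s["t"],s["tool_pos"].round(4),s["grip_width"].round(3),s["wrist_force"].round(1));print(lidang(s,.019))
E
python3 arc.py
```

```text
Traceback (most recent call last):
  File "arc.py", line 9, in <module>
    s=ctrl.get_state();print(s["t"],s["tool_pos"].round(4),s["grip_width"].round(3),s["wrist_force"].round(1));print(lidang(s,.019))
                                                           ^^^^^^^^^^^^^^^^^^^^^
AttributeError: 'float' object has no attribute 'round'
```

```bash
sed -i 's/s\["grip_width"\].round(3)/s["grip_width"]/' arc.py; python3 arc.py
python3 - <<'E'
import numpy as np
r=np.hypot(.246,.014);a=np.arctan2(.014,.246)
for t in np.arange(.05,.95,.05): print(round(t,2),round((.246-r*np.cos(t+a))*100,2),round(-(r*np.sin(t+a)-.014)*100,2))
E
```

```text
12.85 [0.4296 0.0063 0.0974] 0.11849620907518198 [-7.2  0.6  8.4]
(np.float64(0.008240683141935677), np.float64(0.24497812914659844), array([-1.44459363e-01, -6.69766493e-05,  1.16434352e-01]))
0.05 0.1 -1.23
0.1 0.26 -2.45
0.15 0.49 -3.66
0.2 0.77 -4.86
0.25 1.11 -6.04
0.3 1.51 -7.21
0.35 1.97 -8.35
0.4 2.49 -9.47
0.45 3.06 -10.56
0.5 3.68 -11.62
0.55 4.36 -12.65
0.6 5.09 -13.65
0.65 5.86 -14.6
0.7 6.69 -15.52
0.75 7.55 -16.39
0.8 8.47 -17.22
0.85 9.42 -18.01
0.9 10.41 -18.74
```

Gripped (opening ~10–12 mm). Raising along the hinge arc, first to about 0.45.

play_rows(
  moves=[
    [[0.1,-1.2,0],[0,0,0],0],
    [[0.25,-2.45,0],[0,0,0],0],
    [[0.5,-3.65,0],[0,0,0],0],
    [[0.8,-4.85,0],[0,0,0],0],
    [[1.1,-6.05,0],[0,0,0],0],
    [[1.5,-7.2,0],[0,0,0],0],
    [[2,-8.35,0],[0,0,0],0],
    [[2.5,-9.5,0],[0,0,0],0],
    [[3.05,-10.55,0],[0,0,0],0],
    [[3.05,-10.55,0],[0,0,0],0],
    [[3.05,-10.55,0],[0,0,0],0],
  ],
)

```text
t: 13.95
tool_pos: [0.459, 0.0039, 0.2037]
tool_rot: [0.707, -0.706, 0.031, -0.028]
wrist_force: [-7.2, 1.7, 1.4]
grip_width: 0.115
```

```bash
python3 arc.py
python3 - <<'E'
from h import *
from rig import ctrl,optics
r=optics.read_camera("side");crop(r["frame"],220,100,200,150,4,"pics/si9.png")
r=optics.read_camera("scene");crop(r["frame"],220,100,190,140,4,"pics/sc9.png")
E
```

```text
13.95 [0.459  0.0039 0.2037] 0.11536995669695028 [-7.2  1.7  1.4]
(np.float64(0.4602910460799126), np.float64(0.24718050101200797), array([-1.14858329e-01, -7.67401950e-05,  2.22705150e-01]))
```

View pics/si9.png

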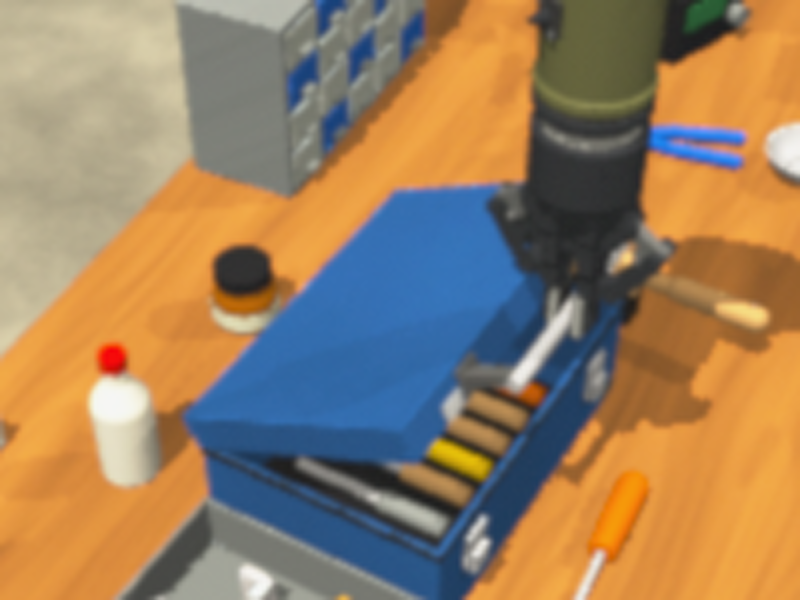

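View pics/sc9.png

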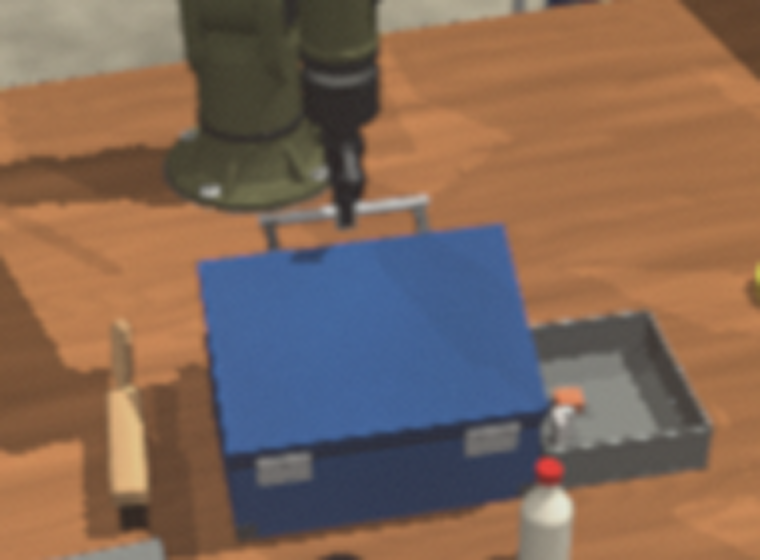

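Lid is at ~0.45 with the grip sound. On past balance to ~0.9.

play_rows(
  moves=[
    [[0.6,-1.05,0],[0,0,0],0],
    [[1.3,-2.1,0],[0,0,0],0],
    [[2.0,-3.1,0],[0,0,0],0],
    [[2.8,-4.05,0],[0,0,0],0],
    [[3.6,-4.95,0],[0,0,0],0],
    [[4.5,-5.85,0],[0,0,0],0],
    [[5.4,-6.65,0],[0,0,0],0],
    [[6.35,-7.45,0],[0,0,0],0],
    [[7.35,-8.2,0],[0,0,0],0],
    [[7.35,-8.2,0],[0,0,0],0],
    [[7.35,-8.2,0],[0,0,0],0],
    [[7.35,-8.2,0],[0,0,0],0],
  ],
)

```text
t: 15.25
tool_pos: [0.5344, -0.0021, 0.2898]
tool_rot: [0.707, -0.706, 0.03, -0.029]
wrist_force: [-7.3, 1.3, 11.7]
grip_width: 0.115
```

```bash
python3 arc.py
python3 - <<'E'
from h import *
from rig import ctrl,optics
r=optics.read_camera("side");crop(r["frame"],220,80,200,150,4,"pics/si10.png");cv2.imwrite("pics/si10f.png",r["frame"][:,:,::-1])
r=optics.read_camera("scene");crop(r["frame"],220,80,190,140,4,"pics/sc10.png")
E
```

```text
15.25 [ 0.5344 -0.0021  0.2898] 0.11484335376574313 [-7.3  1.3 11.7]
(np.float64(0.9243670570341129), np.float64(0.2505516833458149), array([-3.93097419e-02, -8.37685390e-05,  3.08752111e-01]))
```

View pics/si10.png

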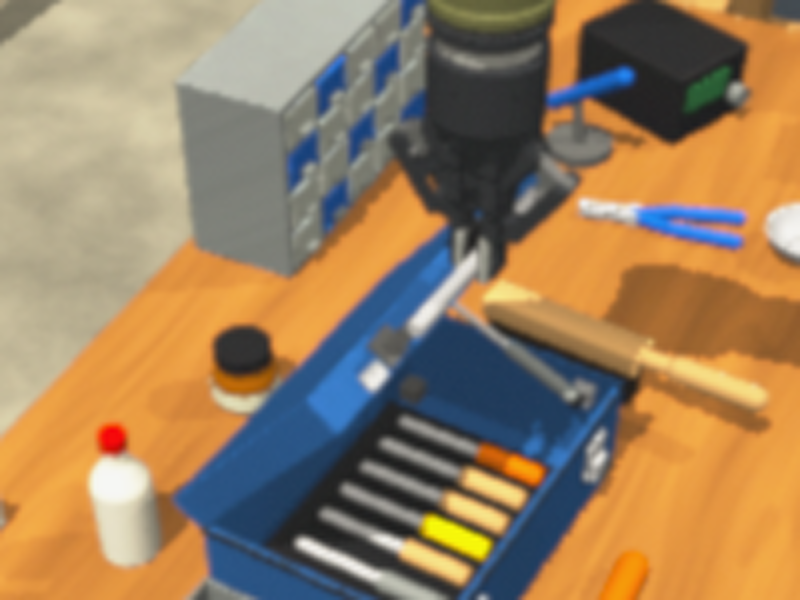

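View pics/sc10.png

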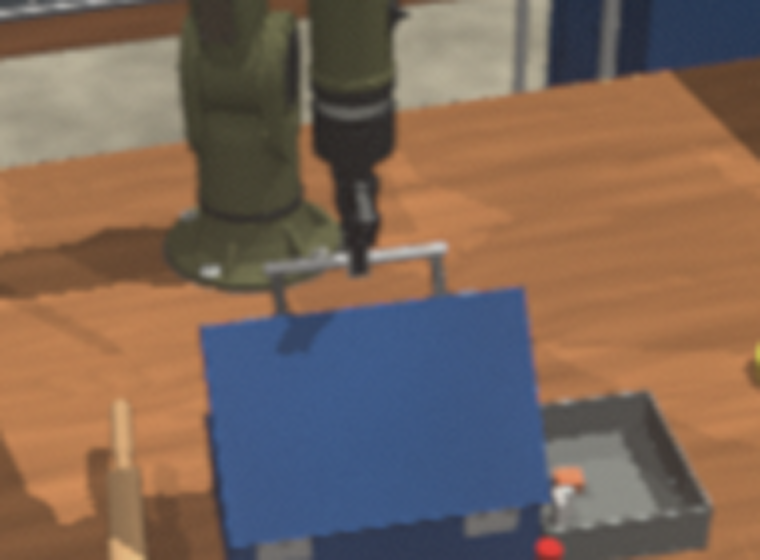

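```bash
cat > ang.py <<'E'
from h import *
from scipy.optimize import minimize_scalar
import sys
def pt(t,dx,y,dz): # dx in front of hinge, dz above, shut
    return chest([.1-(dx*np.cos(t)-dz*np.sin(t)),y,.1005+dx*np.sin(t)+dz*np.cos(t)])
def ang(obs):
    for o in obs:
        f=lambda t:np.sum((proj(o[0],pt(t,*o[1]))-np.array(o[2]))**2)
        r=minimize_scalar(f,bounds=(0,1.4),method='bounded');print(o[0],o[1],"theta",round(r.x,3),"px err",round(r.fun**.5,2))
    f=lambda t:sum(np.sum((proj(o[0],pt(t,*o[1]))-np.array(o[2]))**2) for o in obs)
    r=minimize_scalar(f,bounds=(0,1.4),method='bounded');print("all",r.x)
C=lambda p,x0,y0,s=4:((p[0]+.5)/s-.5+x0,(p[1]+.5)/s-.5+y0)
E
python3 - <<'E'
from ang import *
ang([("scene",(.202,.152,.0295),C((525,288),220,80)),("scene",(.202,-.152,.0295),C((202,327),220,80)),
("scene",(.246,.085,.014),C((446,247),220,80)),("scene",(.246,-.085,.014),C((268,270),220,80))])
E
```

```text
scene (0.202, 0.152, 0.0295) theta 0.893 px err 0.64
scene (0.202, -0.152, 0.0295) theta 0.968 px err 0.04
scene (0.246, 0.085, 0.014) theta 0.901 px err 0.49
scene (0.246, -0.085, 0.014) theta 0.96 px err 0.03
all 0.9092406595429907
```

Vision puts the lid at ~0.91 and kinematics at 0.92: past balance and well below the 1.2 limit. Easing back to ~0.69.

Run:
```python
import numpy as np
r=np.hypot(.246,.014);a=np.arctan2(.014,.246)
f=lambda t:np.array([(.246-r*np.cos(t+a))*100,-(r*np.sin(t+a)-.014)*100])
for t in np.arange(.89,.66,-.02): print(round(t,3),(f(t)-f(.915)).round(2))
```

```text
0.89 [-0.5   0.35]
0.87 [-0.9   0.65]
0.85 [-1.29  0.95]
0.83 [-1.68  1.25]
0.81 [-2.06  1.57]
0.79 [-2.43  1.89]
0.77 [-2.79  2.22]
0.75 [-3.15  2.56]
0.73 [-3.51  2.9 ]
0.71 [-3.85  3.25]
0.69 [-4.19  3.61]
0.67 [-4.52  3.98]
```

play_rows(
  moves=[
    [[-0.5,0.35,0],[0,0,0],0],
    [[-0.9,0.65,0],[0,0,0],0],
    [[-1.3,0.95,0],[0,0,0],0],
    [[-1.7,1.25,0],[0,0,0],0],
    [[-2.05,1.55,0],[0,0,0],0],
    [[-2.45,1.9,0],[0,0,0],0],
    [[-2.8,2.2,0],[0,0,0],0],
    [[-3.15,2.55,0],[0,0,0],0],
    [[-3.5,2.9,0],[0,0,0],0],
    [[-3.85,3.25,0],[0,0,0],0],
    [[-4.2,3.6,0],[0,0,0],0],
    [[-4.2,3.6,0],[0,0,0],0],
    [[-4.2,3.6,0],[0,0,0],0],
    [[-4.2,3.6,0],[0,0,0],0],
  ],
)

```text
t: 16.75
tool_pos: [0.4926, 0.0013, 0.2538]
tool_rot: [-0.706, 0.707, -0.03, 0.03]
wrist_force: [2.7, -0.8, -1.1]
grip_width: 0.113
```

```bash
python3 arc.py
python3 - <<'E'
from h import *
from rig import ctrl,optics
r=optics.read_camera("side");crop(r["frame"],240,95,160,120,5,"pics/si11.png");cv2.imwrite("pics/si11f.png",r["frame"][:,:,::-1])
r=optics.read_camera("scene");crop(r["frame"],260,130,110,80,7,"pics/sc11.png")
r=optics.read_camera("wrist");cv2.imwrite("pics/w11.png",r["frame"][:,:,::-1])
E
```

```text
16.75 [0.4926 0.0013 0.2538] 0.11285949944131454 [ 2.7 -0.8 -1.1]
(np.float64(0.7032746818603021), np.float64(0.2500353908734976), array([-8.12133065e-02, -5.50117938e-05,  2.72777202e-01]))
```

View pics/si11.png

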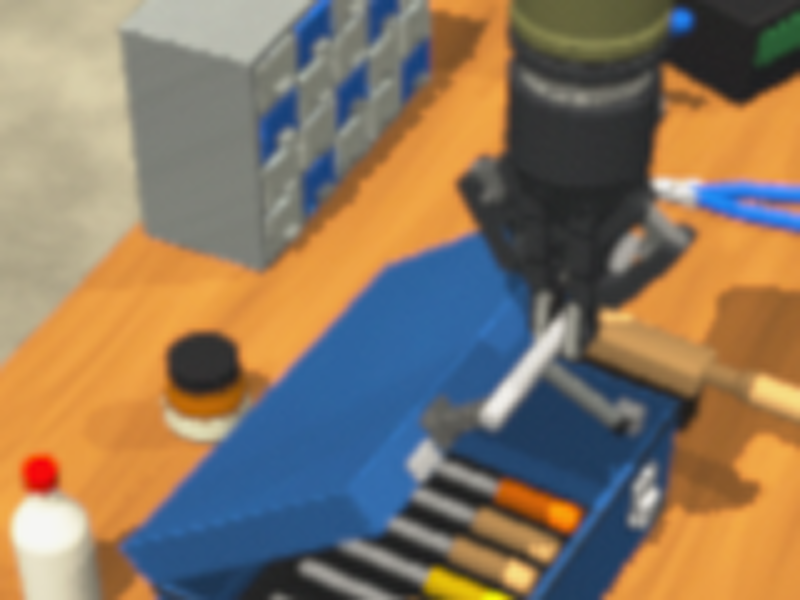

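View pics/sc11.png

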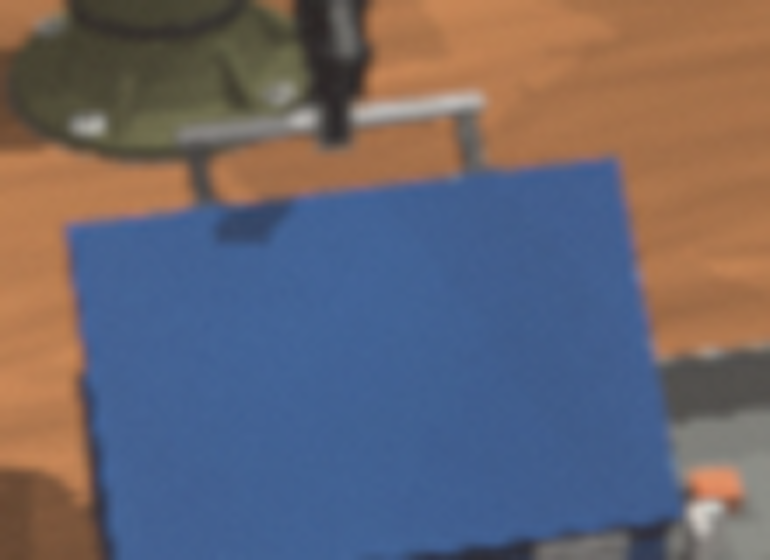

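View pics/w11.png

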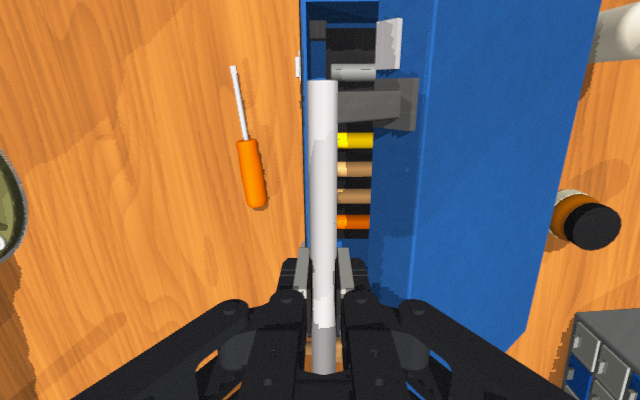

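View pics/si11f.png

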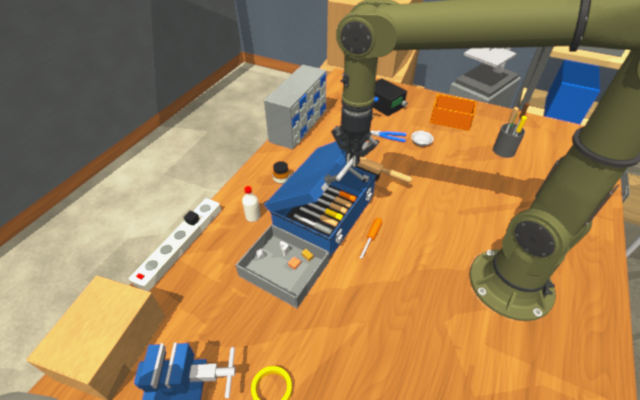

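Run:
```python
from ang import *
s=lambda p:C(p,260,130,7)
d=lambda p:C(p,240,95,5)
ang([("scene",(.202,.152,.0295),s((617,158))),("scene",(.202,-.152,.0295),s((68,228))),
("scene",(.246,.085,.014),s((484,101))),("scene",(.246,-.085,.014),s((180,135))),
("side",(.202,.152,.0295),d((345,492))),("side",(.246,.085,.014),d((490,418)))])
```

```text
scene (0.202, 0.152, 0.0295) theta 0.634 px err 0.09
scene (0.202, -0.152, 0.0295) theta 0.606 px err 0.01
scene (0.246, 0.085, 0.014) theta 0.689 px err 0.17
scene (0.246, -0.085, 0.014) theta 0.715 px err 0.1
side (0.202, 0.152, 0.0295) theta 0.686 px err 0.69
side (0.246, 0.085, 0.014) theta 0.686 px err 0.19
all 0.685181451879333
```

```bash
python3 arc.py; python3 -c "
from rig import ctrl
print(ctrl.finish_job())"
```

```text
16.9 [0.4927 0.0013 0.2538] 0.11245903230794212 [ 2.7 -1.3 -1.1]
(np.float64(0.7034124128956722), np.float64(0.2500149208593769), array([-8.11747431e-02, -5.71669420e-05,  2.72788053e-01]))
the job is handed in; nothing more can be done
None
```

The job is done and handed in at 16.9 s. The gripper is holding the lid by its bar at about 0.69 rad, roughly 5° below the balance point.

- **Offcuts:** I swept all four into the tray with the brush in one pass, without the gripper touching them. The pictures show all four in the tray.
- **Brush:** It is back at its starting spot at the chest's right, set down standing on its bristles.
- **Lid:** I raised it to about 0.91 (camera 0.91, arm position 0.92), which is past balance and well short of 1.2, then eased it back.
- **Other things on the bench:** In the last side view they looked unmoved by eye; I didn't measure them.

**Last checks of the final angle:** The arm position gives 0.70 and the combined camera fit gives 0.685, both inside 0.60–0.75. Two of the six camera points, the lid's front corners in the scene view, disagreed at 0.61–0.63, still inside the range. The bar also sits about 4 mm farther from the hinge than the drawing says (0.250 m against 0.246 m), which I put down to calibration error or the bar shifting slightly in the pads.

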